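# Load the lunch cooler and lower its lid

## Task

Pull the wooden box's drawer open by its handle, take out the yellow can and stand it upright on the floor of the blue cooler beside the white can, setting it down rather than dropping it. Then lower the cooler's white lid gently, without slamming it, until it is fully closed. Leave the red can standing in the drawer and the white can standing in the cooler, and do not knock the two bottles.

Things in the scene. Friction and masses are not known exactly. Their poses are not given: they have to be found in the camera images.
- cooler: Fixed blue lunch cooler, an open tub 200 mm (its x) by 260 mm (its y) by 120 mm high; walls and floor 15 mm thick; origin at the centre of its underside, z up, front faces its -x (towards the robot), lid hinge along the rim of its +x side. White grips stick out 12 mm from both y sides at 75 to 95 mm height.
- cooler_floor (a point): Centre of the cooler's inner floor, 15 mm above its underside; axes as the cooler's. The inside is x = -85 to 85, y = -115 to 115 mm, but a pale blue freezer block fixed against the +x wall fills x = 48 to 84, y = -100 to 100 mm up to 80 mm above the floor; the rest of the floor is free.
- lid (a joint): Angle of the cooler's white lid (rad): 0 = fully closed, flat on the rim; grows as it opens up and away from the robot; 1.57 is upright; stop at 1.9. The hinge is stiff: the lid stays at any angle where it is left (about 0.5 N m to move it, 0.35 kg).
- lid_hinge (a point): Middle of the lid's hinge line, 120 mm above the table. Axes turn with the lid: -x runs from hinge to free front edge, y along the hinge, z out of the outer face (up when closed). The lid is a plate 200 mm (x = -200 to 0) by 260 mm (y), 18 mm thick (z = 0 inner, 18 outer face); a tab amid the free edge, 60 mm wide, 12 mm thick, ends at x = -220 mm.
- lid_front_edge (a point): Middle of the lid's free edge, on the outer face (200 mm from the hinge).
- chest: Fixed wooden box with one drawer, 220 mm deep (its x) by 250 mm wide (its y) by 129 mm high; origin at the centre of its underside, z up; the drawer front is on its -x face (towards the robot), slides out along its -x.
- chest_drawer0 (a joint): How far the drawer is pulled out (m): 0 = shut, at most about 0.15.
- chest_drawer0_handle (a point): Middle of the drawer's dark steel bar handle: a level round bar 11 mm thick, 120 mm long, parallel to the box's y, its axis 45 mm in front of the drawer face and 30 mm below the box's top; two posts join it to the face 51 mm either side of the middle. Axes as the box's.
- drawer_floor (a point): Centre of the drawer's inner floor, about 22 mm above the table; moves with the drawer; axes as the box's. The drawer's inside is 175 mm (x) by 208 mm (y), walls 85 mm high above this floor and 6 mm thick (the front panel is higher, 96 mm above this floor).
- yellow_can: Yellow fizzy-drink mini can with a silver top, 53 mm diameter, 90 mm tall, 0.17 kg; origin at the centre of its underside, z up along its axis. Starts standing on the drawer's floor near the front, on the left or the right, beside the red can.
- red_can: Red fizzy-drink mini can with a silver top, 53 mm diameter, 90 mm tall, 0.17 kg; origin at the centre of its underside, z up along its axis. Starts standing in the drawer beside the yellow can (about 90 mm between centres).
- white_can: White fizzy-drink mini can with a silver top, 53 mm diameter, 90 mm tall, 0.17 kg; origin at the centre of its underside, z up along its axis. Starts standing on the cooler's floor, at a different place each time.
- green_bottle: Green glass soda bottle with red cap, 64 mm diameter, 210 mm tall, standing on the table, either between cooler and box or on the far side (left) of the cooler; origin at the centre of its underside.
- brown_bottle: Brown glass bottle with black cap, 60 mm diameter, 235 mm tall, standing on the table, in the other of these two places; origin at the centre of its underside.

How it is judged:
By the outcome, as a careful person would: the job done as asked, in the order asked, and still so for the second after the job is handed in, with the robot touching nothing.
It also fails if it takes over 69 s, if anything falls off the work surface, if the arm or the gripper's body presses on something with over 40 N, if the wrist force passes 120 N, or if a joint passes its speed limit or range.

## Robot

A 6-joint arm with a two-finger parallel gripper is mounted at the origin on the work surface. World frame = base frame: x ahead of the robot, y to its left, z up, the work surface at z = 0. Lengths are in m, angles in rad, forces in N, time in s.
With the tool pointing down it reaches from about 0.375 to 0.9 m from the base axis. Payload 3.1 kg.
Tool frame: the origin (TCP) lies at the centre of the arm's flange, where the gripper is bolted on; the fingertips stand 173 mm ahead of it and the grasp point (between the pads) lies 155 mm ahead of it; z points along the fingers, x is the direction in which the jaws open and shut, and the axes are right-handed (so a half turn about z gives the same grasp; the last joint's range is limited). The gripper opens to 85 mm and grips with 20 to 120 N. Pads are 22 mm wide; open, the fingers measure 114 mm over their backs; the gripper's body (76 mm by 85 mm) begins 54 mm behind the grasp point. The pads swing forward as they close: fully open they stand 13 mm farther back than shut.
Start: joints at [-1.504, 0.527, 1.433, -0, 1.181, -0.178], TCP at [0.152, -0.606, 0.405] pointing down, gripper open.
Joint ranges: [-3.08, 3.08], [-0.75, 2.2], [0.22, 2.44], [-1.43, 4.57], [0, 2.65], [-2.85, 2.85]. Speed limits (rad/s): [2.79, 2.79, 3.14, 3.14, 3.14, 3.14].

## Interface

Orientations are given as a unit quaternion [x, y, z, w].
In Python, from station import manip gives the robot as it stands.
- The arm moves only by the shell command python3 -m jog 'ROWS' [OPENING] [FORCE]. ROWS is JSON, a list that holds one entry, the list of rows, each a list of 4 numbers: the shift along the world's x, y, z in mm, then the turn about the world's z in degrees. A call has exactly 8 rows; each row shifts and turns the commanded pose from where the row before left it; what a row does not reach is not made up. A row lasts 1/8 s, in which the tool goes at most 62.5 mm and 10.7 degrees, less where a joint would pass 70% of its speed; a pose out of reach is approached as far as the arm can. A call is refused whole if a number of a shift passes 62.5 or a number of a turn 10.7, either way. A call with a gripper value outside its range is refused whole. OPENING is the opening in per cent of the stroke, from 0 (shut) to 100 (fully open), set as the call begins (- or left out, the last holds). The fingers move at their own pace and stop on an object; FORCE is the grip in N (left out, the last holds). Time passes only in rows, so rows that do not move let the fingers close, or fill a call up. It gives the time, the measured TCP pose, the force and the opening at its end, in the units of the state.
- manip.sense(): the state, without advancing time (a new reading comes with each control period).
- manip.snapshot(name): name is "side" or "top"; returns the picture (400x640x3 uint8, red, green, blue); there is no depth.
- manip.camera_info(name): a dict with "fx", "fy", "cx", "cy" (pixels), "R" (3x3) and "t" (3): a world point X has camera coordinates R X + t. Camera axes: x right, y down, z forward; pixel columns grow to the right and rows downward; lengths in m; the calibration is good to about 2 mm. A picture is of the moment at which its call begins. camera_info takes no time and is no camera call.
- manip.sign_off(): hands the job in, once; it reports no verdict.
The state is a dict: "t": time; "q": joint angles; "qd": joint speeds; "tau": joint torques, N m; "tcp_pos": TCP position; "tool_rot": TCP orientation; "force": force on the tool from outside, world axes, zero at the start; "ft_torque": the same for the moment, N m; "finger_gap": opening from 0.0 (shut) to 1.0 (fully open).
Only numpy, scipy, OpenCV 4.12 (cv2) and the standard library are available. Lean on these libraries where they do the work, as an engineer would, in place of code of your own. Each camera call takes 0.05 s, during which the arm holds its last target. There are 200 camera calls.

## Working session

There is one attempt and no reset: what is moved stays moved. The work goes in short steps, Python scripts to look and compute and a shell command to move; the robot and the scene stay as the last step left them, time stands still between calls to the robot, and variables do not carry over. Pictures are saved under pics/ and viewed, about 8 in all and at most 12, crops included, and the job is handed in when it is done.

```bash
mkdir -p pics; ls; python3 - <<'E'
from station import manip
import cv2
for n in("side","top"):
    cv2.imwrite(f"pics/{n}0.png",manip.snapshot(n)[:,:,::-1]); c=manip.camera_info(n); print(n,c)
s=manip.sense();print(s)
E
```

```text
pics
side {'fx': 512.6018386930168, 'fy': 512.6018386930168, 'cx': 316.2072316280064, 'cy': 201.59412194368198, 'R': array([[ 0.99995365, -0.00252579, -0.00929112],
       [-0.00594568, -0.92099446, -0.38953029],
       [-0.0075732 ,  0.38956748, -0.92096679]]), 't': array([-0.53636305,  0.09738246,  1.46066573])}
top {'fx': 420.42047977009935, 'fy': 420.42047977009935, 'cx': 315.8742611980927, 'cy': 200.42558649819932, 'R': array([[-0.00247056, -0.99998201, -0.00546653],
       [-0.97942866,  0.00352273, -0.20175997],
       [ 0.2017756 ,  0.00485562, -0.97941974]]), 't': array([0.07721021, 0.52177042, 1.11185284])}
{'t': 0.1, 'q': array([-1.50451677e+00,  5.28388680e-01,  1.43379245e+00,  1.66135843e-06,
        1.18141474e+00, -1.78534819e-01]), 'qd': array([-0.00140734, -0.00348811, -0.00235701,  0.00061191, -0.00100435,
       -0.0018003 ]), 'tau': array([ 8.63061678e-05, -4.43304598e+01, -1.78586107e+01, -1.94241397e-04,
        3.86319822e-03, -8.14304229e-06]), 'tcp_pos': array([ 0.15147156, -0.60604202,  0.40381581]), 'tool_rot': array([ 7.88154292e-01, -6.15476895e-01, -6.66826375e-04, -7.47373617e-04]), 'force': array([ 0.41369863,  0.63283204, -0.28783113]), 'ft_torque': array([-0.03320789, -0.00201981, -0.06072954]), 'finger_gap': 1.0000140763514727}
```

View pics/side0.png

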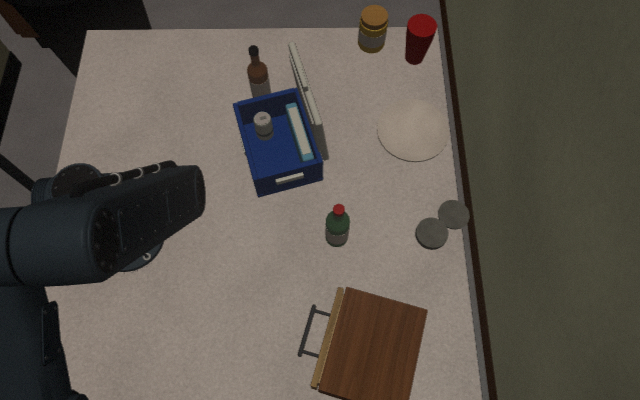

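View pics/top0.png

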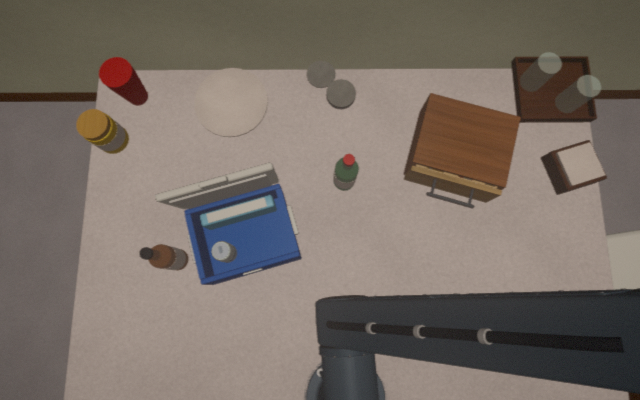

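The pictures show the cooler at about (245,235) in the top view, with the white can at (223,252), the freezer block at (237,211) and the lid about upright. The chest is at (465,148) with its handle at (452,197). The bottles are green at (347,172) and brown at (165,258). I'll enlarge these for corner pixels.

```bash
cat > h.py <<'E'
import numpy as np, cv2
from station import manip
C={n:manip.camera_info(n) for n in("side","top")}
def at(n,u,v,z):
    c=C[n]; d=c["R"].T@np.array([(u-c["cx"])/c["fx"],(v-c["cy"])/c["fy"],1]); o=-c["R"].T@c["t"]
    return o+d*(z-o[2])/d[2]
def px(n,X):
    c=C[n]; p=np.atleast_2d(X)@c["R"].T+c["t"]; return p[:,:2]/p[:,2:]*[c["fx"],c["fy"]]+[c["cx"],c["cy"]]
def frame(x,y,a,P):
    P=np.atleast_2d(np.array(P,float)); c,s=np.cos(a),np.sin(a)
    return np.c_[x+c*P[:,0]-s*P[:,1], y+s*P[:,0]+c*P[:,1], P[:,2]]
def fit(obs,x0):  # obs: (cam,u,v,local xyz)
    from scipy.optimize import least_squares
    f=lambda p:np.ravel([px(o[0],frame(*p,o[3]))[0]-[o[1],o[2]] for o in obs])
    r=least_squares(f,x0,loss="soft_l1"); return r.x,r.fun.reshape(-1,2).round(1)
def crop(n,u,v,w,h,k,name,im=None):
    im=manip.snapshot(n)[:,:,::-1] if im is None else im
    t=cv2.resize(im[v:v+h,u:u+w],None,fx=k,fy=k,interpolation=cv2.INTER_CUBIC)
    t=cv2.convertScaleAbs(t,alpha=1.5,beta=10)
    for i in range(u//20*20+20,u+w,20): cv2.putText(t,str(i),((i-u)*k,8),0,.3,(0,255,255)); cv2.line(t,((i-u)*k,10),((i-u)*k,16),(0,255,255))
    for j in range(v//20*20+20,v+h,20): cv2.putText(t,str(j),(0,(j-v)*k+3),0,.3,(0,255,255)); cv2.line(t,(20,(j-v)*k),(26,(j-v)*k),(0,255,255))
    if name: cv2.imwrite(f"pics/{name}.png",t)
    return t
E
python3 - <<'E'
from h import *
s=cv2.imread("pics/side0.png");t=cv2.imread("pics/top0.png")
a=np.vstack([np.hstack([crop("top",140,155,170,135,2,0,t),crop("top",400,85,130,135,2,0,t)]),np.hstack([crop("side",230,30,160,135,2,0,s),crop("side",290,265,140,135,2,0,s)])]) if 0 else None
A=np.hstack([crop("top",145,155,165,140,3,0,t)[:, :],crop("top",400,85,100,140,3,0,t)])
B=np.hstack([crop("side",232,80,120,60,3,0,s)])
cv2.imwrite("pics/ctop.png",A[:, :800])
cv2.imwrite("pics/cside.png",np.hstack([crop("side",230,40,130,160,3,0,s),crop("side",295,240,135,160,3,0,s)]))
print(-C["side"]["R"].T@C["side"]["t"],-C["top"]["R"].T@C["top"]["t"])
E
```

```text
[ 0.5479791  -0.48069389  1.37817463] [0.28688289 0.06997204 1.19466508]
```

View pics/ctop.png

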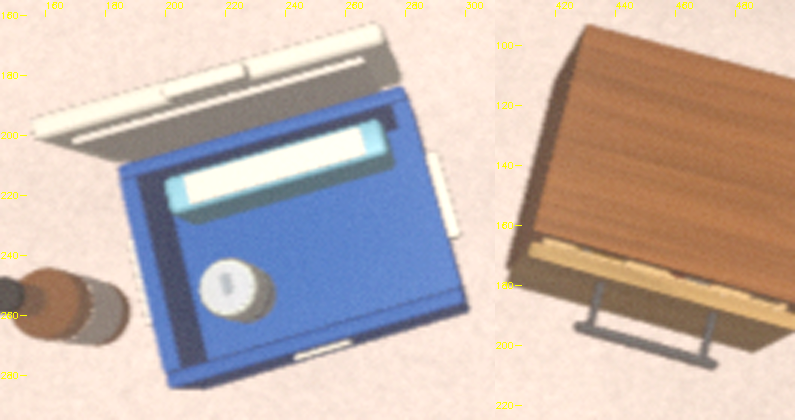

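View pics/cside.png

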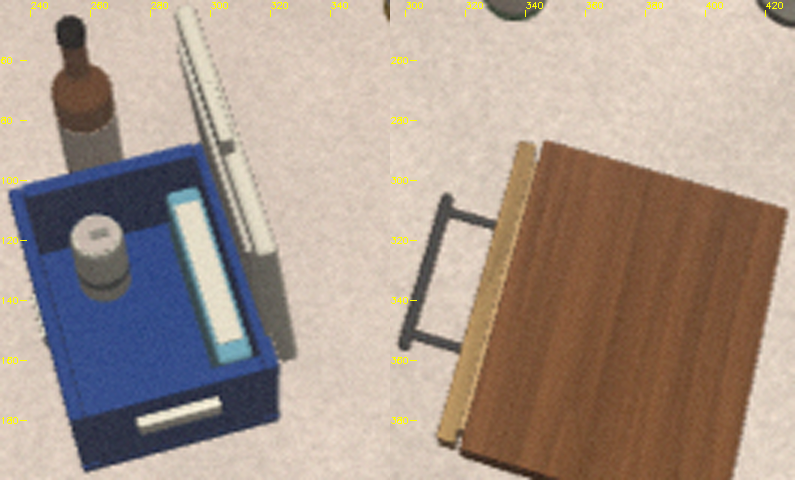

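The close-ups give the rim corners, can top, handle ends and lid edge. Next I fit the poses.

```bash
python3 - <<'E'
from h import *
L=lambda a,b,z:(a,b,z)
obs=[("top",200.7,280.3,L(-.1,.13,.12)),("top",300,252.7,L(-.1,-.13,.12)),("top",280,184.3,L(.1,-.13,.12)),("top",185.3,211,L(.1,.13,.12)),
("side",233.3,104,L(-.1,.13,.12)),("side",296.7,88.7,L(.1,.13,.12)),("side",321.7,162.3,L(.1,-.13,.12)),("side",256.7,179.3,L(-.1,-.13,.12))]
p,r=fit(obs,[.5,.3,0]);print("cooler",p.round(4),r.tolist())
obs=[("top",429,194,L(-.155,.06,.099)),("top",472.7,207,L(-.155,-.06,.099)),("side",314,306.7,L(-.155,.06,.099)),("side",299.7,355.3,L(-.155,-.06,.099)),
("top",431,93,L(.11,.125,.129)),("side",426.7,310.7,L(.11,.125,.129)),("top",412.7,163.3,L(-.1,.125,.129)),("side",346.7,287.3,L(-.1,.125,.129)),("side",319,391.7,L(-.1,-.125,.129))]
q,r=fit(obs,[.7,-.3,0]);print("chest",q.round(4),r.tolist())
print("handle",frame(*q,[-.155,0,.099]))
for n,u,v in(("top",221,251),("side",262.3,117.7)):print("white",at(n,u,v,.105))
for n,u,v in(("top",429,194),("top",472.7,207),("side",314,306.7),("side",299.7,355.3)):print("hend",at(n,u,v,.099))
def tri(a,b):
    from scipy.optimize import least_squares
    return least_squares(lambda X:np.r_[px("top",X)[0]-a,px("side",X)[0]-b],[.6,.3,.3])
for a,b in(((156,199.3),(292.3,43.3)),((271,163.3),(317.3,123.3))):
    r=tri(a,b);print("lid",r.x.round(4),r.fun.round(1))
for n,u,v,z in(("side",338,210,.21),("top",349,160,.21),("side",253.5,50,.235),("top",147,252.5,.235)):print("bottle",at(n,u,v,z))
E
```

```text
cooler [0.4273 0.2665 0.2828] [[0.6, 3.7], [0.9, 2.0], [0.1, -2.8], [-1.5, -2.1], [-0.9, -0.8], [2.0, -2.0], [2.4, -0.2], [-3.2, 1.6]]
chest [ 0.6635 -0.3286 -0.2927] [[0.1, -1.2], [0.5, -1.6], [0.5, 0.9], [0.4, 0.3], [0.4, -0.2], [0.1, -0.1], [0.1, 0.5], [-3.5, -1.0], [-4.9, -2.3]]
handle [[ 0.51508603 -0.28392671  0.099     ]]
white [0.37874795 0.32100309 0.105     ]
white [0.38179987 0.32309566 0.105     ]
hend [ 0.52900781 -0.22615235  0.099     ]
hend [ 0.49334707 -0.33964884  0.099     ]
hend [ 0.53123774 -0.22412462  0.099     ]
hend [ 0.49673989 -0.34077015  0.099     ]
lid [0.4757 0.4221 0.3041] [-0.4 -0.7 -0.8  0.6]
lid [0.5452 0.1692 0.326 ] [ 0.6  1.1  1.2 -0.8]
bottle [ 0.59184955 -0.00932247  0.21      ]
bottle [ 0.59009757 -0.00617417  0.21      ]
bottle [0.36592469 0.46018685 0.235     ]
bottle [0.36487805 0.45965838 0.235     ]
```

```bash
cat >> h.py <<'E'
def draw(im,n,k,u,v,pose,box):
    x0,x1,y0,y1,z0,z1=box
    for z in(z0,z1):
        q=px(n,frame(*pose,[(x0,y0,z),(x1,y0,z),(x1,y1,z),(x0,y1,z)]))
        cv2.polylines(im,[(((q+.5-[u,v])*k)).astype(np.int32)],True,(0,255,0) if z==z1 else (255,0,255),1)
E
python3 - <<'E'
from h import *
s=cv2.imread("pics/side0.png");t=cv2.imread("pics/top0.png")
a=crop("top",145,155,165,140,3,0,t);b=crop("side",230,85,100,120,3,0,s)
P=(.4273,.2665,.2828)
for im,n,u,v in((a,"top",145,155),(b,"side",230,85)):
    draw(im,n,3,u,v,P,(-.1,.1,-.13,.13,0,.12)); draw(im,n,3,u,v,P,(-.085,.085,-.115,.115,.12,.12)); draw(im,n,3,u,v,P,(.048,.084,-.1,.1,.095,.095))
b=cv2.copyMakeBorder(b,0,a.shape[0]-b.shape[0],0,0,0)
cv2.imwrite("pics/ov.png",np.hstack([a,b])[:,:800])
E
```

```text
(no output)
```

View pics/ov.png

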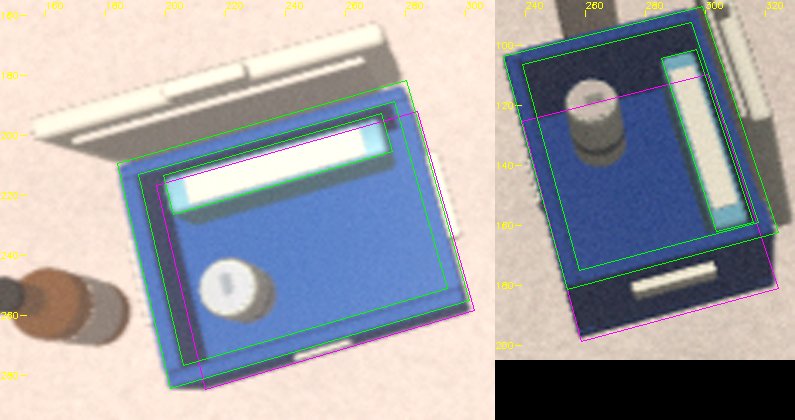

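The overlay agrees to about 5 mm. Moving above the handle, with the jaws along the box's x and part-open so that a finger fits behind the bar.

```bash
python3 -m jog '[[[45,40,0,7.4],[45,40,0,7.4],[45,40,0,7.4],[45,40,0,7.4],[45,40,0,7.4],[45,40,0,7.4],[45,40,0,7.4],[45,43,0,7.4]]]' 40 40
```

```text
t: 1.1
tcp_pos: [0.5127, -0.2819, 0.4044]
tool_rot: [0.99, -0.144, -0.0, -0.0]
force: [0.2, 0.3, 0.6]
finger_gap: 0.402
```

```bash
python3 -m jog '[[[0,0,-25,0],[0,0,-30,0],[0,0,-30,0],[0,0,-25,0],[0,0,-20,0],[0,0,-14,0],[0,0,-8,0],[0,0,0,0]]]' - - ; python3 -m jog '[[[0,0,0,0],[0,0,0,0],[0,0,0,0],[0,0,0,0],[0,0,0,0],[0,0,0,0],[0,0,0,0],[0,0,0,0]]]' 0 40
```

```text
t: 2.1
tcp_pos: [0.5115, -0.2833, 0.2524]
tool_rot: [0.989, -0.146, -0.0, -0.0]
force: [0.4, -0.2, 0.2]
finger_gap: 0.403
t: 3.1
tcp_pos: [0.5117, -0.2835, 0.2535]
tool_rot: [0.989, -0.146, 0.001, 0.0]
force: [-0.7, 0.3, 5.7]
finger_gap: 0.112
```

```bash
python3 -m jog '[[[-4,1,0,0],[-8,2.5,0,0],[-12,3.6,0,0],[-16,4.8,0,0],[-18,5.4,0,0],[-20,6,0,0],[-18,5.4,0,0],[-14,4.3,0,0]]]' - -; python3 -m jog '[[[-12,3.5,0,0],[-8,2.4,0,0],[-6,2,0,0],[0,0,0,0],[0,0,0,0],[0,0,0,0],[0,0,0,0],[0,0,0,0]]]' - -
python3 - <<'E'
from h import *
crop("top",380,80,160,170,4,"drw");crop
E
```

```text
t: 4.1
tcp_pos: [0.4012, -0.2505, 0.2534]
tool_rot: [0.989, -0.146, 0.001, 0.001]
force: [0.6, -0.0, 6.3]
finger_gap: 0.114
t: 5.1
tcp_pos: [0.3753, -0.2428, 0.2534]
tool_rot: [0.989, -0.146, 0.0, 0.001]
force: [-1.5, -2.2, 8.8]
finger_gap: 0.111
```

View pics/drw.png

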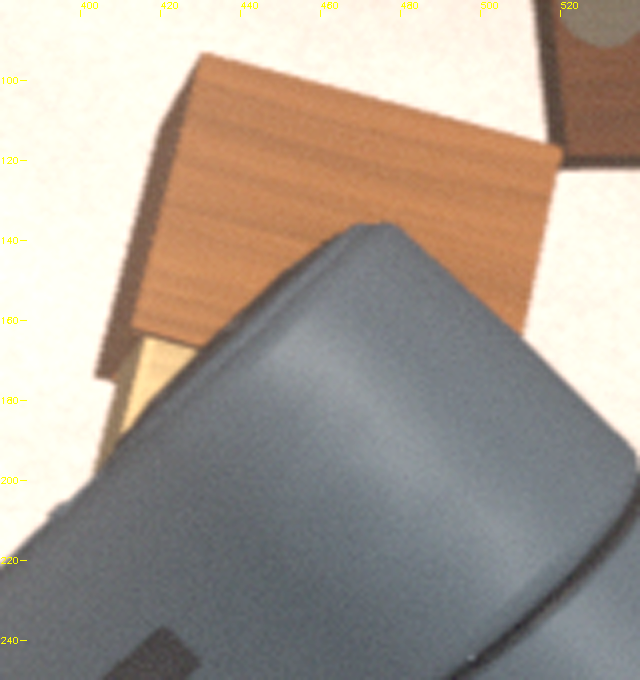

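The drawer is out about 142 mm, and its left edge shows at (418,170), but the arm hides the cans. I'll release, rise and swing aside.

```bash
python3 -m jog '[[[0,0,0,0],[0,0,0,0],[0,0,0,0],[0,0,15,0],[0,0,40,0],[0,0,50,0],[0,0,50,0],[0,0,40,0]]]' 40 -; python3 -m jog '[[[10,40,0,0],[10,50,0,0],[10,50,0,0],[10,50,0,0],[10,50,0,0],[0,0,0,0],[0,0,0,0],[0,0,0,0]]]' 100 -
python3 - <<'E'
from h import *
a=crop("top",395,85,130,150,4,0)[:600];b=crop("side",245,265,140,135,4,0)
b=b[:, :280*2]
h=max(a.shape[0],b.shape[0]);f=lambda i:cv2.copyMakeBorder(i,0,h-i.shape[0],0,0,0)
o=np.hstack([f(a),f(b)]);k=800/o.shape[1]; print(o.shape,k)
cv2.imwrite("pics/drw2.png",cv2.resize(o,None,fx=.7,fy=.7,interpolation=cv2.INTER_AREA))
cv2.imwrite("pics/full2t.png",manip.snapshot("top")[:,:,::-1])
cv2.imwrite("pics/full2s.png",manip.snapshot("side")[:,:,::-1])
E
```

```text
t: 6.15
tcp_pos: [0.3753, -0.2422, 0.4495]
tool_rot: [0.989, -0.146, 0.0, 0.0]
force: [1.0, -0.7, 0.2]
finger_gap: 0.4
t: 7.15
tcp_pos: [0.4255, -0.0035, 0.4475]
tool_rot: [0.989, -0.147, -0.0, 0.0]
force: [0.1, 0.3, -0.1]
finger_gap: 1.002
(600, 1080, 3) 0.7407407407407407
```

View pics/drw2.png

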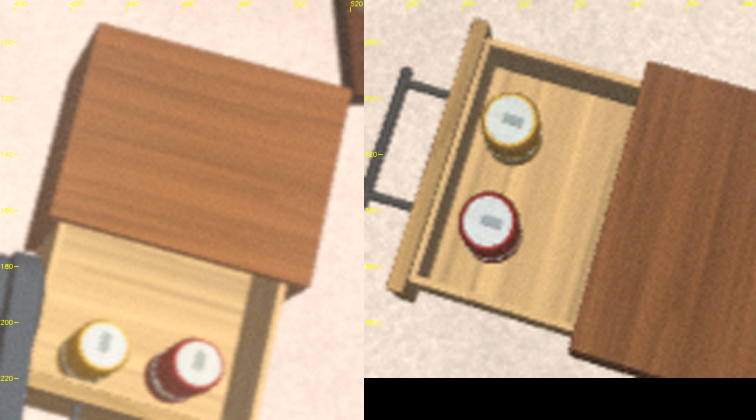

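The yellow can is on the left with its lid at top-view (431,209) and side-view (298,307.5). The red can is at (465,215) / (290,344). Both stand.

```bash
python3 - <<'E'
from h import *
for n,u,v in(("top",431.1,208.6),("side",298.2,307.5),("top",464.6,215.4),("side",290,343.9)):print(n,at(n,u,v,.112).round(4))
P=(.4273,.2665,.2828); w=np.array([.380,.322])-P[:2]; c,s=np.cos(P[2]),np.sin(P[2]); print("white local",c*w[0]+s*w[1],-s*w[0]+c*w[1])
# drawer front inner wall estimate
q=(.6635,-.3286,-.2927)
for X in((.487,-.2355),(.463,-.32)):
    d=np.array(X)-q[:2];c,s=np.cos(q[2]),np.sin(q[2]);print(c*d[0]+s*d[1],-s*d[0]+c*d[1])
E
```

```text
top [ 0.487  -0.2259  0.112 ]
side [ 0.4924 -0.2285  0.112 ]
top [ 0.4687 -0.312   0.112 ]
side [ 0.4737 -0.3157  0.112 ]
white local -0.029934117351511413 0.0664942750797837
-0.19585608577195063 0.03821326557741845
-0.19445382725347596 -0.0496177293563028
```

```bash
python3 -m jog '[[[8,-28,-11,10.7],[8,-28,-11,10.7],[8,-28,-11,10.7],[8,-28,-11,10.7],[8,-28,-11,10.7],[8,-28,-11,10.7],[8,-28,-11,10.7],[8,-28,-11,10.7]]]' 80 -
```

```text
t: 8.35
tcp_pos: [0.4895, -0.2281, 0.3592]
tool_rot: [0.824, 0.567, -0.0, -0.0]
force: [0.6, 0.8, -0.0]
finger_gap: 0.803
```

```bash
python3 -m jog '[[[0,1,-15,4.2],[0,0,-20,0],[0,0,-20,0],[0,0,-20,0],[0,0,-18,0],[0,0,-15,0],[0,0,-10,0],[0,0,0,0]]]' 80 - ; python3 -m jog '[[[0,0,0,0],[0,0,0,0],[0,0,0,0],[0,0,0,0],[0,0,0,0],[0,0,0,0],[0,0,0,0],[0,0,0,0]]]' 0 40
```

```text
t: 9.35
tcp_pos: [0.4893, -0.2255, 0.2411]
tool_rot: [0.804, 0.595, -0.0, -0.001]
force: [-0.5, 0.3, -0.3]
finger_gap: 0.8
t: 10.35
tcp_pos: [0.4898, -0.2257, 0.2423]
tool_rot: [0.804, 0.595, 0.0, 0.001]
force: [-1.5, -1.2, 6.8]
finger_gap: 0.609
```

```bash
python3 -m jog '[[[0,0,6,0],[0,0,14,0],[0,0,22,0],[0,0,28,0],[0,0,28,0],[-6,4,26,0],[-12,10,18,0],[-15,25,8,2]]]' - -; python3 -m jog '[[[-13,40,0,4],[-10,50,0,4],[-8,55,0,4],[-5,58,0,4],[-3,58,0,4],[0,55,0,4],[0,45,0,4],[0,30,0,3]]]' - -
```

```text
t: 11.35
tcp_pos: [0.4565, -0.1866, 0.3935]
tool_rot: [0.793, 0.609, 0.001, 0.002]
force: [-0.7, -0.7, -2.3]
finger_gap: 0.608
t: 12.35
tcp_pos: [0.4166, 0.2067, 0.3923]
tool_rot: [0.6, 0.8, 0.0, -0.0]
force: [0.9, -1.1, -1.0]
finger_gap: 0.613
```

```bash
python3 -m jog '[[[1,10,0,0],[0,10,-15,0],[0,0,-25,0],[0,0,-30,0],[0,0,-30,0],[0,0,-22,0],[0,0,-14,0],[0,0,-8,0]]]' - -; python3 -m jog '[[[0,0,-4,0],[0,0,-2,0],[0,0,-1,0],[0,0,-1,0],[0,0,-1,0],[0,0,0,0],[0,0,0,0],[0,0,0,0]]]' - -
```

```text
t: 13.35
tcp_pos: [0.4185, 0.2241, 0.2468]
tool_rot: [0.602, 0.798, -0.001, -0.0]
force: [0.4, -0.7, -1.0]
finger_gap: 0.609
t: 14.35
tcp_pos: [0.4185, 0.2246, 0.2387]
tool_rot: [0.602, 0.799, 0.0, 0.0]
force: [-0.5, 0.1, -2.0]
finger_gap: 0.611
```

```bash
python3 -m jog '[[[0,0,-1,0],[0,0,-0.5,0],[0,0,-0.5,0],[0,0,-0.5,0],[0,0,-0.5,0],[0,0,0,0],[0,0,0,0],[0,0,0,0]]]' - -
```

```text
t: 15.35
tcp_pos: [0.4185, 0.2246, 0.2357]
tool_rot: [0.602, 0.799, 0.0, 0.0]
force: [-0.6, 0.5, -2.4]
finger_gap: 0.611
```

```bash
python3 -m jog '[[[0,0,-0.5,0],[0,0,-0.5,0],[0,0,-0.5,0],[0,0,-0.5,0],[0,0,0,0],[0,0,0,0],[0,0,0,0],[0,0,0,0]]]' - -
```

```text
t: 16.35
tcp_pos: [0.4186, 0.2245, 0.2352]
tool_rot: [0.602, 0.799, 0.001, 0.001]
force: [-1.5, -1.6, 13.5]
finger_gap: 0.618
```

Contact with the cooler's floor at 13 N. Releasing and rising.

```bash
python3 -m jog '[[[0,0,0,0],[0,0,0,0],[0,0,0,0],[0,0,0,0],[0,0,5,0],[0,0,15,0],[0,0,30,0],[0,0,40,0]]]' 80 -; python3 -m jog '[[[0,0,40,0],[0,0,45,0],[0,0,45,0],[0,0,45,0],[0,0,40,0],[0,0,10,0],[0,0,0,0],[0,0,0,0]]]' 0 40
python3 - <<'E'
from h import *
t=manip.snapshot("top")[:,:,::-1];s=manip.snapshot("side")[:,:,::-1]
a=crop("top",140,150,170,145,3,0,t);b=crop("side",225,30,110,160,3,0,s)
h=480;f=lambda i:cv2.copyMakeBorder(i,0,h-i.shape[0],0,0,0)
cv2.imwrite("pics/rel.png",np.hstack([f(a),f(b)])[:,:800])
E
```

```text
t: 17.35
tcp_pos: [0.4182, 0.2244, 0.3242]
tool_rot: [0.602, 0.799, -0.001, -0.001]
force: [0.7, 0.3, 0.4]
finger_gap: 0.8
t: 18.35
tcp_pos: [0.4181, 0.2244, 0.5469]
tool_rot: [0.602, 0.799, -0.002, -0.001]
force: [-0.4, 0.5, -0.4]
finger_gap: -0.001
```

View pics/rel.png

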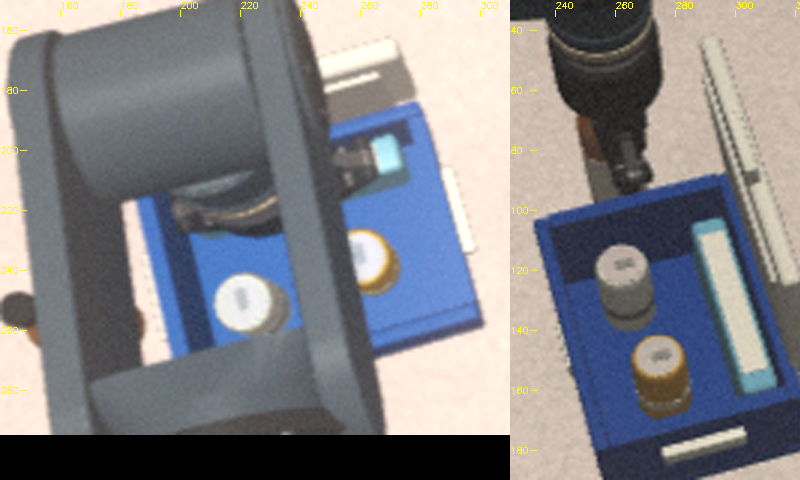

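The yellow can stands beside the white one (side view (275,148) against (262,118)). Next I go over the lid to its outer side.

```bash
python3 -m jog '[[[10,5,8,0],[25,13,0,0],[30,16,0,0],[30,16,0,0],[30,16,0,0],[25,13,0,0],[15,8,0,0],[3,2,0,0]]]' - -; python3 -m jog '[[[0,0,0,0],[0,0,-10,0],[0,0,-20,0],[0,0,-25,0],[0,0,-20,0],[0,0,-10,0],[0,0,-5,0],[0,0,0,0]]]' - -
```

```text
t: 19.45
tcp_pos: [0.5879, 0.3142, 0.5557]
tool_rot: [0.602, 0.799, -0.0, -0.0]
force: [0.4, -1.0, -0.6]
finger_gap: -0.001
t: 20.45
tcp_pos: [0.5865, 0.3135, 0.467]
tool_rot: [0.602, 0.799, 0.0, 0.0]
force: [0.2, 0.1, 0.2]
finger_gap: 0.001
```

```bash
python3 -m jog '[[[-5.8,-1.7,0,0],[-5.8,-1.7,0,0],[-7.7,-2.2,0,0],[-9.6,-2.8,-1,0],[-11.5,-3.3,-1,0],[-12.5,-3.6,-1,0],[-12.5,-3.6,-1,0],[-13.4,-3.9,-1,0]]]' - -
```

```text
t: 21.45
tcp_pos: [0.5074, 0.2906, 0.462]
tool_rot: [0.602, 0.799, 0.001, 0.001]
force: [2.7, 1.8, -1.7]
finger_gap: 0.001
```

```bash
python3 -m jog '[[[-10.3,-3,-2.6,0],[-10.3,-3,-3,0],[-10.3,-3,-3.4,0],[-10.3,-3,-4,0],[-9.1,-2.7,-5,0],[-9.1,-2.7,-5.5,0],[-9.1,-2.7,-6,0],[-9.1,-2.7,-6.5,0]]]' - -;python3 -m jog '[[[-7.3,-2.1,-7.3,0],[-7.3,-2.1,-7.8,0],[-7.3,-2.1,-8.2,0],[-7.3,-2.1,-8.7,0],[-5.2,-1.5,-9.5,0],[-5.2,-1.5,-10,0],[-5.2,-1.5,-10,0],[-5.2,-1.5,-10.5,0]]]' - -
```

```text
t: 22.45
tcp_pos: [0.4295, 0.2679, 0.425]
tool_rot: [0.602, 0.799, 0.0, -0.0]
force: [2.4, 0.9, 0.2]
finger_gap: -0.004
t: 23.45
tcp_pos: [0.3801, 0.2535, 0.3531]
tool_rot: [0.602, 0.799, 0.001, 0.0]
force: [1.0, 0.5, 1.2]
finger_gap: 0.003
```

```bash
python3 -m jog '[[[-1.6,-0.5,-5,0],[-1.6,-0.5,-5,0],[-1.6,-0.5,-5,0],[-1.6,-0.5,-5,0],[-1,-0.3,-5,0],[-1,-0.3,-4,0],[-0.5,0,-4,0],[0,0,-3,0]]]' - -;python3 -m jog '[[[0,0,-2,0],[0,0,-1.5,0],[0,0,-1,0],[0,0,-1,0],[0,0,-0.7,0],[0,0,0,0],[0,0,0,0],[0,0,0,0]]]' - -
```

```text
t: 24.45
tcp_pos: [0.371, 0.2509, 0.3174]
tool_rot: [0.602, 0.799, -0.0, -0.0]
force: [-0.8, -0.6, 1.9]
finger_gap: 0.001
t: 25.45
tcp_pos: [0.3712, 0.2509, 0.3119]
tool_rot: [0.602, 0.799, 0.0, 0.0]
force: [-1.9, -1.0, 4.2]
finger_gap: -0.002
```

```bash
python3 -m jog '[[[0,0,-0.7,0],[0,0,-0.7,0],[0,0,-0.6,0],[0,0,0,0],[0,0,0,0],[0,0,0,0],[0,0,0,0],[0,0,0,0]]]' - -
```

```text
t: 26.45
tcp_pos: [0.371, 0.2509, 0.3118]
tool_rot: [0.601, 0.799, 0.0, 0.0]
force: [-4.9, -2.6, 23.6]
finger_gap: -0.0
```

The lid met a firm stop at the expected height. Retreating and checking.

```bash
python3 -m jog '[[[0,0,2,0],[0,0,5,0],[0,0,15,0],[0,0,30,0],[0,0,40,0],[0,0,40,0],[0,0,30,0],[0,-10,0,0]]]' - -;python3 -m jog '[[[4,-30,0,0],[4,-45,0,0],[4,-45,0,0],[4,-45,0,0],[4,-40,0,0],[4,-30,0,0],[0,-10,0,0],[0,0,0,0]]]' - -
python3 - <<'E'
from h import *
t=manip.snapshot("top")[:,:,::-1];s=manip.snapshot("side")[:,:,::-1]
a=crop("top",130,130,180,170,2,0,t);b=crop("side",225,20,215,375,2,0,s)[:600*2]
b=cv2.resize(b,None,fx=.8,fy=.8)
P=(.4273,.2665,.2828); draw(a,"top",2,130,130,P,(-.1,.1,-.13,.13,.12,.138))
c=crop("top",390,90,150,150,2,0,t); a=np.vstack([a[:,:360],cv2.copyMakeBorder(c,0,0,0,60,0)])
h=max(a.shape[0],b.shape[0]);f=lambda i:cv2.copyMakeBorder(i,0,h-i.shape[0],0,0,0)
o=np.hstack([f(a),f(b)])[:600,:800]; cv2.imwrite("pics/end.png",o); print(o.shape)
E
```

```text
t: 27.45
tcp_pos: [0.3718, 0.2412, 0.4736]
tool_rot: [0.601, 0.799, 0.003, 0.002]
force: [-0.3, -0.0, 0.7]
finger_gap: 0.0
t: 28.45
tcp_pos: [0.3948, -0.0043, 0.4707]
tool_rot: [0.602, 0.798, -0.0, -0.001]
force: [0.8, -0.4, 0.1]
finger_gap: 0.001
(600, 704, 3)
```

View pics/end.png

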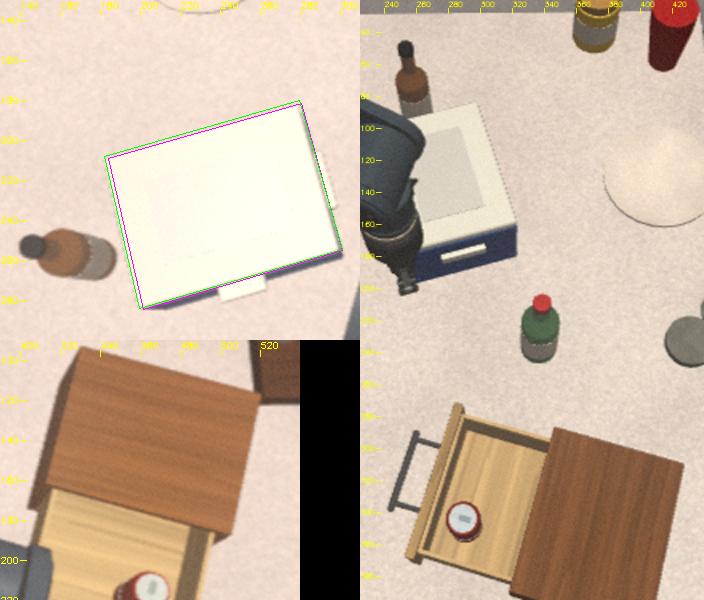

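The lid lies flat, on the outline predicted for closed (top view, corners about (183,209) to (301,255)). The red can stands in the open drawer at side view (290,344), and both bottles are where they were. Handing in.

```bash
python3 -c "
from station import manip
print(manip.sign_off())"
```

```text
the job is handed in; nothing more can be done
None
```

I pulled the drawer out about 142 mm by its handle and moved the yellow can to the cooler. I set it down on the floor beside the white can before letting go. I then swung the lid down slowly with the closed fingertips. The job took about 28.6 s of the 69 s allowed.

- **Yellow can:** a picture taken after release showed it and the white can both standing. I could not look again once the lid was down.
- **Lid:** it met a firm stop at about 24 N, with the tool at 0.312 m against the 0.311 m expected for fully closed. In the last picture it lies on the outline predicted for a closed lid.
- **Other objects:** the red can stands in the drawer, and both bottles look unmoved.
- **Cooler fit:** my first corner readings disagreed with the fitted cooler pose by up to 4 pixels. The overlay still matched to about 5 mm, so I used that fit.
- **Drawer:** I left it open, as closing it was not asked for.

None of the final checks failed.

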